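Hook the vial carrier onto the sampler stand and lock it

ROBOT

A 7-joint arm with a two-finger parallel gripper is mounted at the origin on the work surface. World frame = base frame: x ahead of the robot, y to its left, z up, the work surface at z = 0. Lengths are in m, angles in rad, forces in N, time in s.
With the tool pointing down it reaches from about 0.4 to 0.85 m from the base axis. Payload 10.4 kg.
Tool frame: the origin (TCP) lies at the very end of the fingers, on their centre line; the grasp point (between the pads) lies 19 mm behind it; y points along the fingers, x is the direction in which the jaws open and shut, and the axes are right-handed (so a half turn about y gives the same grasp; the last joint's range is limited). The gripper opens to 87 mm and grips with 3 to 60 N. Pads are 19 mm wide; open, the fingers measure 117 mm over their backs; the gripper's body (75 mm by 190 mm) begins 51 mm behind the grasp point.
Start: joints at [1.192, 0.332, -0.065, 1.46, 0.022, 1.35, -0.088], TCP at [0.218, -0.586, 0.223] pointing down, gripper open.
Joint ranges: [-2.6, 2.6], [-0.5, 2.12], [-1.47, 1.34], [0.16, 2.42], [-1.27, 4.41], [0.06, 2.06], [-2.6, 2.6]. Speed limits (rad/s): [2.22, 2.22, 2.79, 2.79, 3.14, 3.14, 3.14].

INTERFACE

Orientations are given as a unit quaternion [x, y, z, w].
In Python, from bench import readout, vision, r gives the robot as it stands.
- The arm moves only by the tool arm_command, never from a script. Its argument "targets" is a list that holds one entry, the list of rows, each a list of 6 numbers: the shift along the tool's x, y, z in m, then the turn, a rotation vector about the tool's x, y, z in degrees. A call has 1 to 12 rows; each row shifts and turns the commanded pose from where the row before left it, along the tool's axes as they then stand; what a row does not reach is not made up. A row lasts 1/12 s, in which the tool goes at most 41.7 mm and 7.16 degrees, less where a joint would pass 70% of its speed; a pose out of reach is approached as far as the arm can. A call is refused whole if a number of a shift passes 0.0417 or a number of a turn 7.16, either way. A call with a gripper value outside its range is refused whole. "hand" is the opening, from 0 (shut) to 1 (fully open), set as the call begins (left out, the last holds). The fingers move at their own pace and stop on an object; "grip_force" is the grip in N (left out, the last holds). Time passes only in rows, so rows that do not move let the fingers close. It gives the time, the measured TCP pose, the force and the opening at its end, in the units of the state.
- readout.read_state(): the state, without advancing time (a new reading comes with each control period).
- vision.camera(name): name is "scene" or "top"; returns a dict with "pixels" (420x560x3 uint8, blue, green, red), "fovy" (degrees; the focal length in pixels is half the picture's height over the tangent of half this angle, whatever the lens; pixels are square), "cx", "cy" (the principal point, pixels), "R" (3x3) and "t" (3): a world point X has camera coordinates R X + t. Camera axes: x right, y down, z forward; pixel columns grow to the right and rows downward; lengths in m; the calibration is good to about 2 mm. A picture is of the moment at which its call begins. There is no depth.
- r.close_job(): hands the job in, once; it reports no verdict.
The state is a dict: "time": time; "joint_positions": joint angles; "joint_vel": joint speeds; "joint_torque": joint torques, N m; "ee_pos": TCP position; "eef_rot": TCP orientation; "ft_force": force on the tool from outside, world axes, zero at the start; "torque": the same for the moment, N m; "width": finger opening in m.
Only numpy, scipy, OpenCV 4.12 (cv2) and the standard library are available. Lean on these libraries where they do the work, as an engineer would, in place of code of your own. Each camera call takes 0.05 s, during which the arm holds its last target.

TASK

Pick up the vial carrier by its grip block, keep it upright, and hook its two rear tabs into the two slots of the steel uprights on the stand. Then push it down, without forcing the sheet metal, until the spring latch has snapped home and it hangs fully seated, level and flush with the uprights; let go and leave the other things on the bench where they are.

Things in the scene. Friction and masses are not known exactly. Their poses are not given: they have to be found in the camera images.
- carrier: Loose vial carrier, 250-500 g. Origin: centre of the tray's underside; x to its rear (tab side), z up; all mm. Grey tray x -45 to 30, 130 wide, 20 high, capped vials fixed in it (tops z 48, x -39 to 0). Aluminium back plate 130 wide, 85 high, rear face x 35. Seated: its origin at stand x -35, y 0, nominally z 70; when tabs just enter, z 84 (+-2). Both shift with the uprights' setting.
- grip (a point): Where to hold the carrier: inside the grip block above the back plate, 16 thick (x), 30 wide (y), 45 high, upright; can be held across either pair of faces. This point: 20 mm below the block's top, carrier frame (23, 0, 108) mm. Axes as the carrier's.
- tabs (a point): Point midway between the two hooked tabs, carrier frame (43.75, 0, 34) mm. Tabs at y +50 and -50, each 5 mm wide: a neck (z 36 to 44) runs back from the rear face, then a lip 5 mm thick spans z 24 to 44, hanging 12 mm below the neck; it leans a little: gap to the rear face 6 mm at the neck, 7.5 mm at its tip; it ends 12.5 mm behind the face. Axes as the carrier's.
- window (a point): Latch window in the back plate, carrier frame (35, 0, 66.5) mm, on the rear face: 24 wide, z 60.5 to 73. Under it on the rear face a ramp (foot z 56, crest 2.5 mm proud at z 60.5) over which the latch must be pushed. Axes as the carrier's.
- stand: Heavy fixed stand. Origin: on the bench, midway between its two steel uprights, in the plane of their front faces; x points away from the side where the carrier hangs, z up. mm: base plate x -60 to 90, 170 wide, 12 high; clamp sockets behind the uprights to z 70. Uprights: sheet x 0 to 5, 33 wide, at y +50 and -50, nominal top z 145. More than 50 N between carrier and stand bends the sheet.
- slots (a point): On the stand at (0, 0, 118) mm: nominal centre of the two slots, axes as the stand's. Each upright has one slot through it at y +50 / -50, 9 mm wide, 24 mm high. The uprights are height-adjustable: slots, latch and top together are clamped anywhere up to 9 mm above or below nominal. This point does NOT follow that setting: it is not measured and must be felt or seen.
- latch (a joint): Sprung pin, 8 mm wide, round nose, between the uprights at slot-centre height + 18 mm, pointing at the carrier. In m: 0 = out, 4 mm proud of the uprights' front; grows pressed back, max 0.009. 2 N at first, 5 N flush. Hooked: about 0.004; on the ramp about 0.0065; locked (in the window): 0. Passing the ramp takes a push down of some 5 to 15 N: the carrier's weight may not do it.
- vial_block: Bystander: wooden vial block 70 x 110 x 30 with rows of holes; origin under its centre.
- beaker: Bystander: glass beaker, 64 across, 85 high; origin under its centre.
- reagent: Bystander: amber bottle, 72 across, 150 high; origin under its centre.
- jar: Bystander: glass jar, 68 across, 80 high; origin under its centre.
- driver: Bystander: screwdriver lying on the bench.
- capbox: Bystander: white open box 90 x 130 x 40; origin under its centre.
- canister: Bystander: metal can, 60 across, 100 high; origin under its centre.
There are look-alikes about, which are no part of the job. Several things look just like the carrier: the one meant starts farthest from the robot's base.

How it is judged:
By the outcome, as a careful person would: the job done as asked, in the order asked, and still so for the second after the job is handed in, with the robot touching nothing.
It also fails if it takes over 58 s, if anything falls off the work surface, if the arm or the gripper's body presses on something with over 40 N, if the wrist force passes 120 N, or if a joint passes its speed limit or range.

## Working session

There is one attempt and no reset: what is moved stays moved. The work goes in short steps, Python scripts to look and compute and a tool call to move; the robot and the scene stay as the last step left them, time stands still between calls to the robot, and variables do not carry over. Pictures are saved under pics/ and viewed, and the job is handed in when it is done.

Besides the shell and the picture viewer there is one more tool, called after "Request:" as name(argument=value, ...), one argument or row to a line, values as JSON. arm_command: Moves the arm, as the interface text tells. Its arguments: {"type":"object","properties":{"targets":{"type":"array","items":{"type":"array","items":{"type":"array","items":{"type":"number"}}}},"hand":{"type":"number"},"grip_force":{"type":"number"}},"required":["targets"]}

```bash
mkdir -p pics; ls; cat > h.py <<'E'
import numpy as np,cv2,pickle
from bench import readout,vision,r
def snap(tag):
    for n in("scene","top"):
        c=vision.camera(n); cv2.imwrite(f"pics/{n}_{tag}.png",c["pixels"]); pickle.dump(c,open(f"{n}_{tag}.pkl","wb"))
def load(n,tag): return pickle.load(open(f"{n}_{tag}.pkl","rb"))
def K(c):
    f=c["pixels"].shape[0]/2/np.tan(np.radians(c["fovy"])/2); return f
def proj(c,X):
    p=np.asarray(c["R"])@np.asarray(X,float)+np.asarray(c["t"]); f=K(c); return np.array([c["cx"]+f*p[0]/p[2],c["cy"]+f*p[1]/p[2]])
def ray(c,uv):
    f=K(c);R=np.asarray(c["R"]);t=np.asarray(c["t"]);d=R.T@np.array([(uv[0]-c["cx"])/f,(uv[1]-c["cy"])/f,1]);return -R.T@t,d/np.linalg.norm(d)
def atz(c,uv,z):
    o,d=ray(c,uv);return o+d*(z-o[2])/d[2]
def tri(c1,u1,c2,u2):
    o,d=ray(c1,u1);p,e=ray(c2,u2);A=np.stack([d,-e],1);s=np.linalg.lstsq(A,p-o,rcond=None)[0];a=o+d*s[0];b=p+e*s[1];return (a+b)/2,np.linalg.norm(a-b)
def crop(n,tag,x0,y0,x1,y1,s,out):
    im=cv2.imread(f"pics/{n}_{tag}.png")[y0:y1,x0:x1];cv2.imwrite(f"pics/{out}.png",cv2.resize(im,None,fx=s,fy=s,interpolation=cv2.INTER_CUBIC))
E
python3 - <<'E'
from h import *
snap("a")
for n in("scene","top"):
    c=load(n,"a");print(n,c["fovy"],c["cx"],c["cy"],K(c),ray(c,(c["cx"],c["cy"])))
s=readout.read_state();print(s)
E
```

```text
pics
scene 42.88360918828588 276.3367600970147 208.2758639649041 534.7081052420017 (array([ 1.31663922, -0.76337111,  0.96800473]), array([-0.56247941,  0.55579269, -0.61213675]))
top 51.87688102965563 282.035990600885 211.15672230383936 431.7405064221154 (array([ 2.59947783e-01, -4.08423236e-04,  1.21544006e+00]), array([ 0.20783662, -0.00966145, -0.97811584]))
{'time': 0.1, 'joint_positions': array([ 1.19243093,  0.33281061, -0.064703  ,  1.46084788,  0.02161731,
        1.34990961, -0.08846874]), 'joint_vel': array([ 0.0003595 , -0.00204397, -0.00087598, -0.00119871,  0.00158914,
        0.00037408, -0.00112644]), 'joint_torque': array([ 1.58505369e-03, -6.24548435e+01,  2.51035939e-02, -3.90714169e+01,
       -6.12741220e-02,  3.66235035e-02,  4.67553787e-05]), 'ee_pos': array([ 0.21756457, -0.58554075,  0.22183682]), 'eef_rot': array([-0.58035832,  0.40400629, -0.40323496,  0.58083104]), 'ft_force': array([ 0.0737637 , -0.50844464, -0.18076107]), 'torque': array([-0.00354313,  0.01446276,  0.00681426]), 'width': 0.08719931215146515}
```

View pics/scene_a.png

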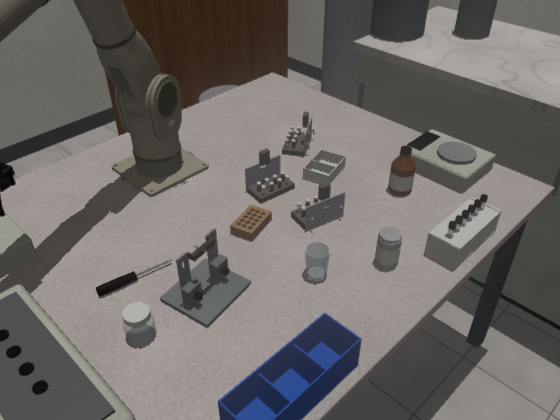

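View pics/top_a.png

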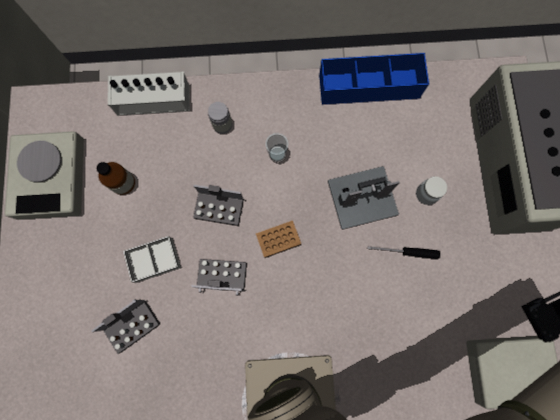

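Three look-alikes in the top picture, at (218,208), (222,272) and (130,328). I'll compare their base distances and enlarge the candidate and the stand.

```bash
python3 - <<'E'
from h import *
c=load("top","a")
for uv in [(218,208),(222,272),(130,328),(362,195)]:
    p=atz(c,uv,.02);print(uv,p,np.hypot(p[0],p[1]))
crop("top","a",180,170,260,240,9,"t1")
crop("top","a",320,155,410,235,8,"t2")
crop("scene","a",280,175,360,235,9,"s1")
crop("scene","a",155,225,255,325,7,"s2")
E
```

```text
(218, 208) [0.53463946 0.16849675 0.02      ] 0.5605626733139647
(222, 272) [0.35373962 0.16327602 0.02      ] 0.38960336012955865
(130, 328) [0.22034056 0.41451014 0.02      ] 0.4694343596011682
(362, 195) [ 0.54648838 -0.24274438  0.02      ] 0.5979752369177774
```

View pics/t1.png

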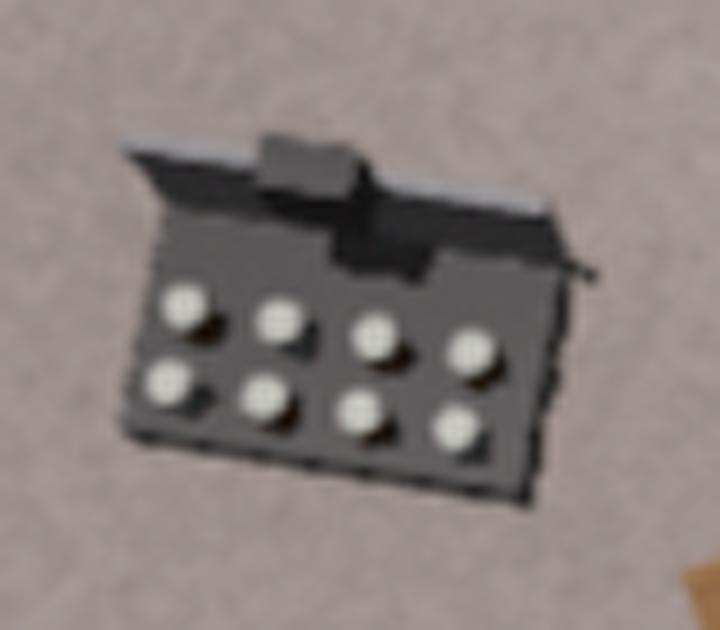

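View pics/s1.png

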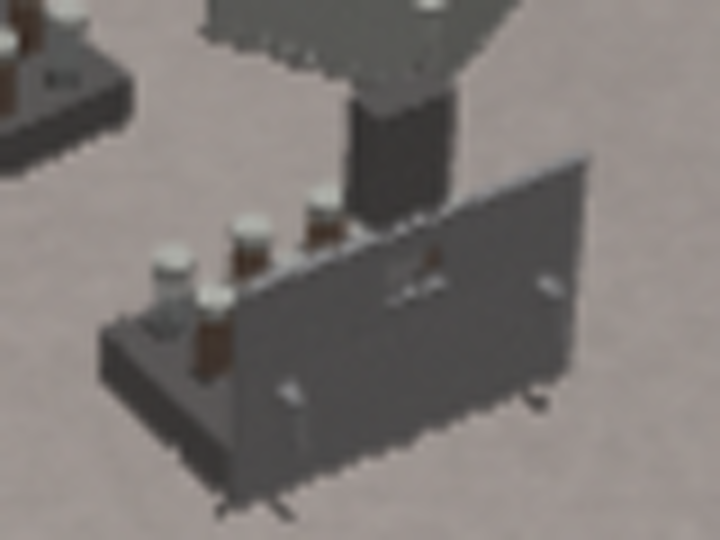

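View pics/t2.png

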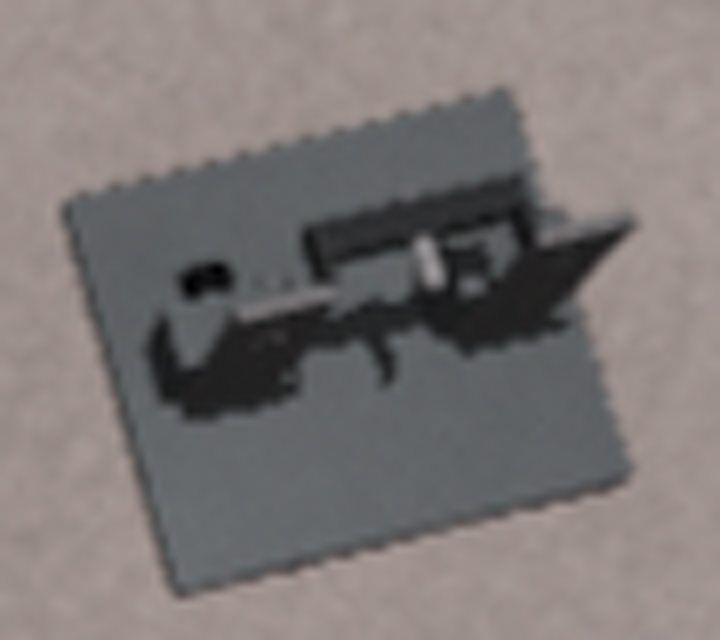

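View pics/s2.png

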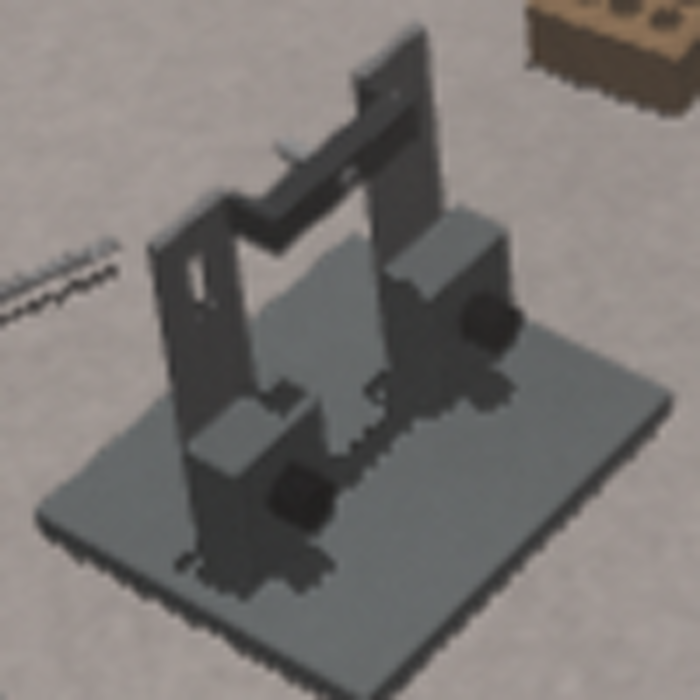

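The target is the carrier at top (218,208), scene (318,208). It is the farthest at 0.56 m (the others are at 0.47 and 0.39), and the crops show the grip block, window and two tabs. Next I fit the poses.

```bash
cat > fit.py <<'E'
from h import *
from scipy.optimize import least_squares
ct,cs=load("top","a"),load("scene","a")
def px(u,x0,y0,s): return [x0+(u[0]+.5)/s-.5,y0+(u[1]+.5)/s-.5]
T1=lambda *u:px(u,180,170,9); S1=lambda *u:px(u,280,175,9); T2=lambda *u:px(u,320,155,8); S2=lambda *u:px(u,155,225,7)
car=[(ct,T1(125,143),(35,65,85)),(ct,T1(550,203),(35,-65,85)),(ct,T1(127,427),(-45,65,20)),(ct,T1(530,492),(-45,-65,20)),
(ct,T1(262,135),(31,15,128)),(ct,T1(358,148),(31,-15,128)),(ct,T1(352,195),(15,-15,128)),(ct,T1(257,185),(15,15,128)),
(cs,S1(238,298),(35,-65,85)),(cs,S1(588,155),(35,65,85)),(cs,S1(572,375),(35,65,0)),(cs,S1(235,505),(35,-65,0))]
st=[(ct,T2(65,205),(90,85,12)),(ct,T2(505,92),(90,-85,12)),(ct,T2(632,472),(-60,-85,12)),(ct,T2(178,592),(-60,85,12)),
(cs,S2(40,515),(-60,-85,12)),(cs,S2(367,690),(90,-85,12)),(cs,S2(672,395),(90,85,12)),
(cs,S2(150,245),(0,-66.5,'h')),(cs,S2(425,25),(0,66.5,'h')),(cs,S2(357,75),(0,33.5,'h')),(cs,S2(227,192),(0,-33.5,'h'))]
def P(p,X):
    z=145+p[3]*1000 if X[2]=='h' else X[2]
    c,s=np.cos(p[2]),np.sin(p[2]);x,y=X[0]/1e3,X[1]/1e3
    return [p[0]+c*x-s*y,p[1]+s*x+c*y,z/1e3]
def res(p,L,o=None):
    return np.concatenate([proj(c,P(p,X))-u for c,u,X in L])
for n,L,p0 in(("car",car,[.53,.17,-.14,0]),("st",st,[.55,-.24,.25,0])):
    for sub in("both","top","scene"):
        LL=[l for l in L if sub=="both" or (l[0] is ct)==(sub=="top")]
        f=least_squares(res,p0,args=(LL,),loss="soft_l1")
        print(n,sub,f.x,np.degrees(f.x[2]))
        if sub=="both": print(np.round(res(f.x,L).reshape(-1,2),1).tolist())
E
python3 fit.py
```

```text
car both [ 0.54129925  0.16766721 -0.21533327  0.        ] -12.337687808366871
[[0.0, -1.0], [-0.0, -0.6], [-1.0, 0.7], [-0.4, 0.3], [-0.1, -0.3], [0.6, -0.0], [0.1, 0.6], [-0.7, 0.0], [0.4, 0.1], [-0.5, 0.5], [-0.8, -0.2], [-0.1, 1.2]]
car top [ 0.54114353  0.16713667 -0.20592041  0.        ] -11.798370382847605
car scene [ 0.54089297  0.17046123 -0.24261441  0.        ] -13.900781947359855
st both [ 0.52930043 -0.24671512  0.19007706  0.00818464] 10.89061344230323
[[-1.3, -0.9], [-0.1, -0.9], [-0.3, 0.4], [-1.1, 0.2], [-1.0, -0.3], [0.3, 1.9], [0.9, -0.5], [-0.0, 0.5], [-1.1, -0.1], [-0.4, 0.3], [-1.0, -0.3]]
st top [ 0.52847634 -0.24868775  0.19704492  0.        ] 11.289842242745728
st scene [ 0.5291137  -0.24531098  0.18080191  0.00733508] 10.359186101017158
```

```bash
cat > ov.py <<'E'
from fit import *
def ov(c,name,tag,p,edges,box,s,out):
    im=cv2.imread(f"pics/{name}_{tag}.png");x0,y0,x1,y1=box
    im=cv2.resize(im[y0:y1,x0:x1],None,fx=s,fy=s,interpolation=cv2.INTER_CUBIC)
    for a,b in edges:
        q=[tuple(int(round(v)) for v in ((proj(c,P(p,X))-[x0,y0]+.5)*s-.5)) for X in(a,b)]
        cv2.line(im,q[0],q[1],(0,255,0),1)
    cv2.imwrite(f"pics/{out}.png",im)
def box(x0,x1,y0,y1,z0,z1):
    v=[(x,y,z) for x in(x0,x1) for y in(y0,y1) for z in(z0,z1)]
    return [(a,b) for i,a in enumerate(v) for b in v[i+1:] if sum(p!=q for p,q in zip(a,b))==1]
CE=box(-45,30,-65,65,0,20)+box(32,35,-65,65,0,85)+box(15,31,-15,15,83,128)
def SE(h): return box(-60,90,-85,85,0,12)+box(0,5,-66.5,-33.5,12,145+h)+box(0,5,33.5,66.5,12,145+h)+box(0,5,-54.5,-45.5,106+h,130+h)+box(0,5,45.5,54.5,106+h,130+h)
if __name__=="__main__":
    pc=[.5413,.1677,-.2153,0];ps=[.5293,-.2467,.19,0]
    ov(ct,"top","a",pc,CE,(180,170,260,240),9,"o1");ov(cs,"scene","a",pc,CE,(280,175,360,235),9,"o2")
    ov(ct,"top","a",ps,SE(8),(320,155,410,235),8,"o3");ov(cs,"scene","a",ps,SE(8),(155,225,255,325),7,"o4")
    a=[cv2.resize(cv2.imread(f"pics/o{i}.png"),(400,300)) for i in(1,2,3,4)]
    cv2.imwrite("pics/oall.png",np.vstack([np.hstack(a[:2]),np.hstack(a[2:])]))
    from scipy.spatial.transform import Rotation as Ro
    print(Ro.from_quat(readout.read_state()["eef_rot"]).as_matrix().round(3))
E
python3 ov.py|tail -3
```

```text
[[ 0.348 -0.001  0.937]
 [-0.937  0.001  0.348]
 [-0.001 -1.    -0.   ]]
```

View pics/o4.png

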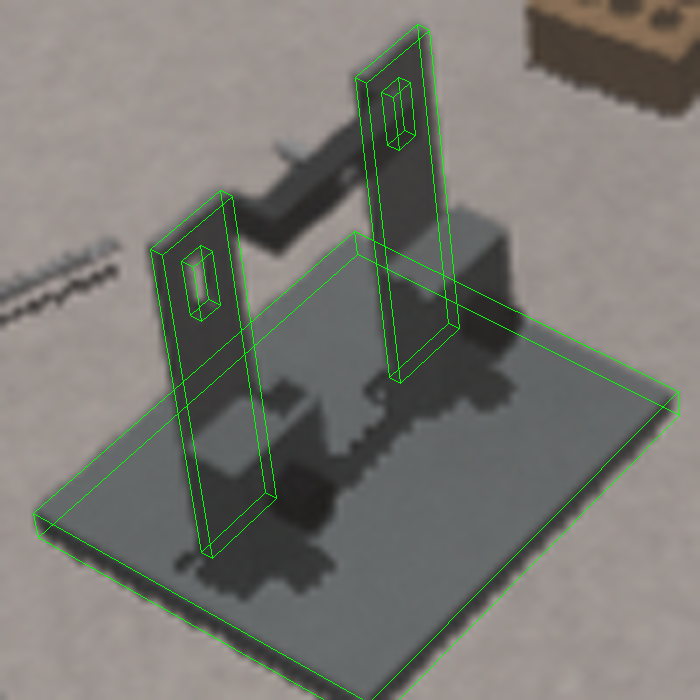

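View pics/o3.png

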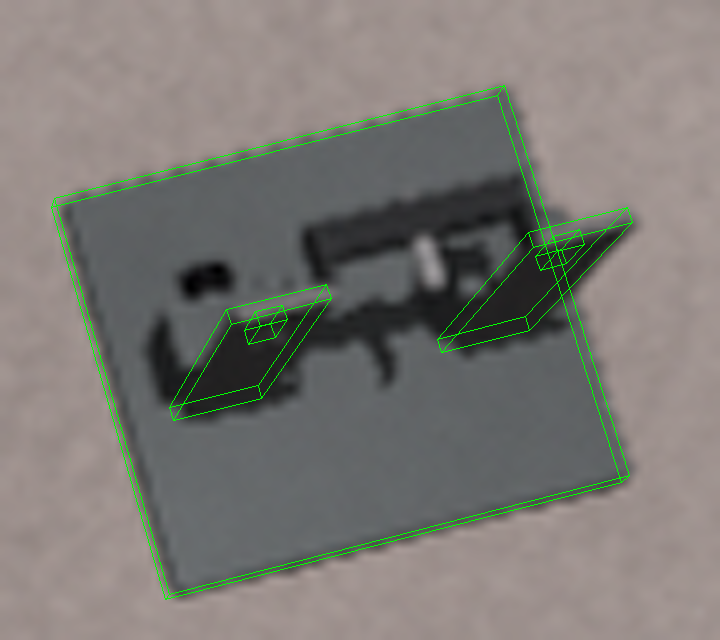

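View pics/o1.png

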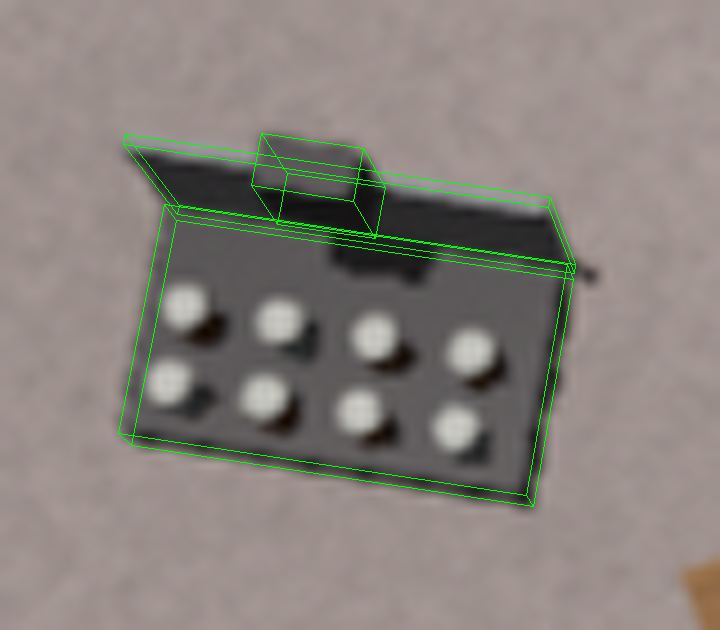

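View pics/o2.png

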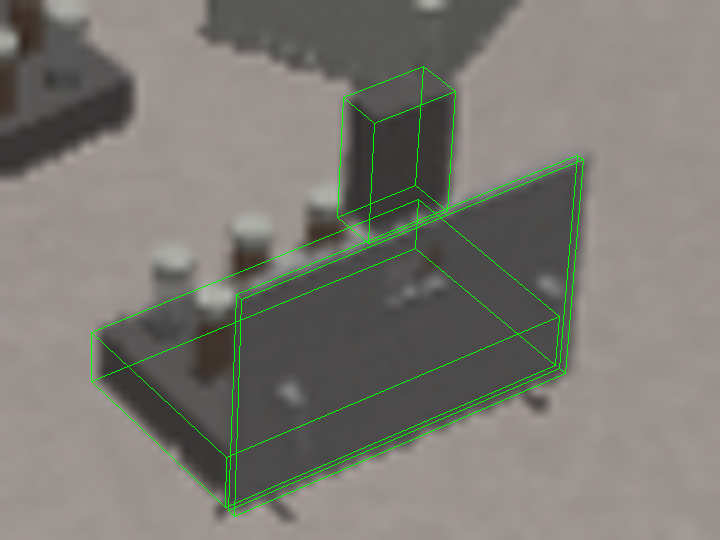

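Request:
arm_command(
  targets=[
    [[-0.029,0,0.029,0,0,0],[-0.029,0,0.029,0,0,0],[-0.029,0,0.029,0,0,0],[-0.029,0,0.029,0,0,0],[-0.029,0,0.029,0,0,0],[-0.029,0,0.029,0,0,0],[-0.029,0,0.029,0,0,0],[-0.029,0,0.029,0,0,0],[-0.029,0,0.029,0,0,0],[-0.029,0,0.029,0,0,0],[-0.029,0,0.029,0,0,0],[-0.029,0,0.029,0,0,0]],
  ],
  hand=1,
  grip_force=40,
)

```text
time: 1.1
ee_pos: [0.4229, -0.1365, 0.2225]
eef_rot: [0.581, -0.404, 0.404, -0.58]
ft_force: [1.3, -0.9, -0.0]
width: 0.087
```

Request:
arm_command(
  targets=[
    [[-0.029,0,0.029,0,0,0],[-0.029,0,0.029,0,0,0],[-0.029,0,0.029,0,0,0],[-0.029,0,0.029,0,0,0],[-0.029,0,0.029,0,0,0],[-0.029,0,0.029,0,0,0],[-0.029,0,0.029,0,0,0],[-0.029,0,0.029,0,0,0],[0,0,0,0,-7,0],[0,0,0,0,-7,0],[0,0,0,0,-7,0],[0,0,0,0,-7,0]],
  ],
)

```text
time: 2.1
ee_pos: [0.5591, 0.1602, 0.2219]
eef_rot: [0.662, -0.249, 0.249, -0.662]
ft_force: [0.1, -0.8, 0.1]
width: 0.0871
```

Request:
arm_command(
  targets=[
    [[0,0,0,0,-7,0],[0,0,0,0,-7,0],[0,0,0,0,-7,0],[0,0,0,0,-7,0],[0,0,0,0,0,0],[0,0,0,0,0,0]],
  ],
)

```text
time: 2.6
ee_pos: [0.5592, 0.1597, 0.2222]
eef_rot: [0.702, -0.085, 0.085, -0.702]
ft_force: [0.0, -1.1, 0.1]
width: 0.0873
```

```bash
cat > st.py <<'E'
from h import *
from scipy.spatial.transform import Rotation as Ro
def st(target=None,yaw=None):
    s=readout.read_state();M=Ro.from_quat(s["eef_rot"]).as_matrix();y=np.degrees(np.arctan2(M[1,0],M[0,0]))
    print("t",round(s["time"],2),"pos",s["ee_pos"].round(4),"yaw",y.round(2),"down",M[:,1].round(4),"F",s["ft_force"].round(1),"M",s["torque"].round(2),"w",round(s["width"],4))
    print("q",s["joint_positions"].round(2))
    if target is not None:
        print("tool shift",(M.T@(np.array(target)-s["ee_pos"])).round(4), "turn y", None if yaw is None else round(y-yaw,2))
    return s,M
E
python3 - <<'E'
from st import *
st([.5638,.1628,.089],-12.3)
snap("b")
E
```

```text
t 2.6 pos [0.5592 0.1597 0.2222] yaw -13.84 down [-7.e-04  0.e+00 -1.e+00] F [ 0.  -1.1  0.1] M [-0.   -0.08  0.01] w 0.0873
q [ 0.38  0.37 -0.92  1.54  0.3   1.38 -0.81]
tool shift [0.0038 0.1332 0.0042] turn y -1.54
```

Request:
arm_command(
  targets=[
    [[0.004,0.03,0.004,0,-1.5,0],[0,0.03,0,0,0,0],[0,0.03,0,0,0,0],[0,0.023,0,0,0,0],[0,0.01,0,0,0,0],[0,0.01,0,0,0,0],[0,0,0,0,0,0]],
  ],
)

```text
time: 3.28
ee_pos: [0.5637, 0.1626, 0.0885]
eef_rot: [0.703, -0.076, 0.075, -0.703]
ft_force: [-1.1, -0.9, 0.3]
width: 0.087
```

```bash
python3 - <<'E'
from st import *
st([.5638,.1628,.089],-12.3)
snap("c")
crop("top","c",170,130,270,230,6,"tc");crop("scene","c",270,130,370,230,6,"sc")
E
```

```text
t 3.28 pos [0.5637 0.1626 0.0885] yaw -12.18 down [-1.5e-03 -4.0e-04 -1.0e+00] F [-1.1 -0.9  0.3] M [-0.01 -0.08  0.06] w 0.087
q [ 0.32  0.51 -0.87  1.68  0.42  1.15 -0.87]
tool shift [ 0.     -0.0005  0.0002] turn y 0.12
```

View pics/sc.png

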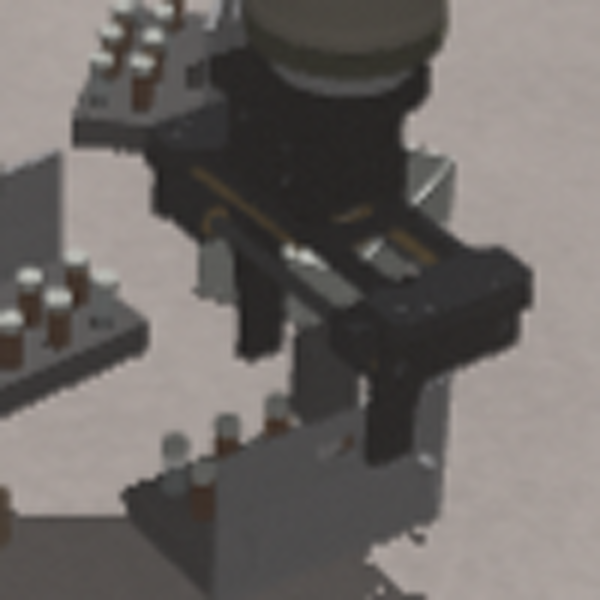

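View pics/tc.png

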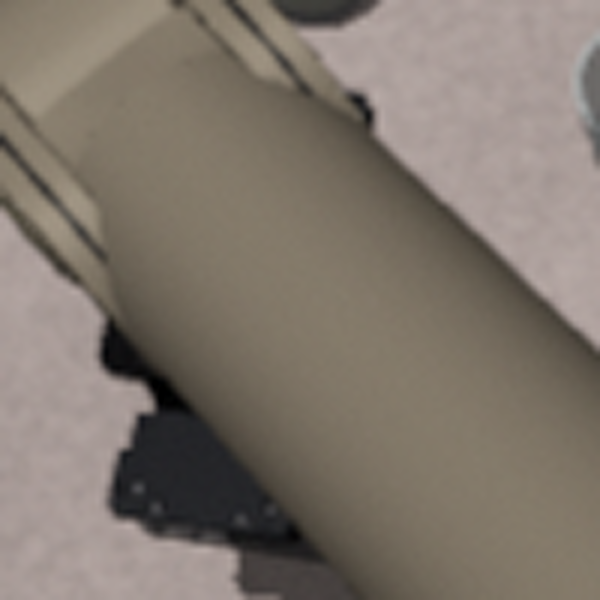

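The jaws straddle the block, with the front finger near (260,350) and the rear finger near (390,460) in the crop. Closing now.

Request:
arm_command(
  targets=[
    [[0,0,0,0,0,0],[0,0,0,0,0,0],[0,0,0,0,0,0],[0,0,0,0,0,0],[0,0,0,0,0,0],[0,0,0,0,0,0],[0,0,0,0,0,0],[0,0,0,0,0,0],[0,0,0,0,0,0]],
  ],
  hand=0,
  grip_force=50,
)

```text
time: 4.13
ee_pos: [0.5642, 0.1628, 0.0895]
eef_rot: [0.703, -0.075, 0.075, -0.703]
ft_force: [-0.2, -0.1, 0.8]
width: 0.0349
```

Request:
arm_command(
  targets=[
    [[0,-0.01,0,0,0,0],[0,-0.02,0,0,0,0],[0,-0.03,0,0,0,0],[0,-0.04,0,0,0,0],[0,-0.04,0,0,0,0],[0,-0.03,0,0,0,0],[0,-0.01,0,0,0,0],[0,0,0,0,0,0]],
  ],
)

```text
time: 4.8
ee_pos: [0.5652, 0.1637, 0.2733]
eef_rot: [-0.703, 0.073, -0.076, 0.704]
ft_force: [-0.1, -0.6, -0.1]
width: 0.0006
```

```bash
python3 - <<'E'
from st import *
st()
snap("d")
crop("scene","d",240,80,380,220,5,"sd");
E
```

```text
t 4.8 pos [0.5652 0.1637 0.2733] yaw -12.11 down [ 0.0051  0.0011 -1.    ] F [-0.1 -0.6 -0.1] M [-0.07 -0.1  -0.06] w 0.0006
q [ 0.37  0.36 -0.94  1.45  0.29  1.47 -0.77]
```

View pics/sd.png

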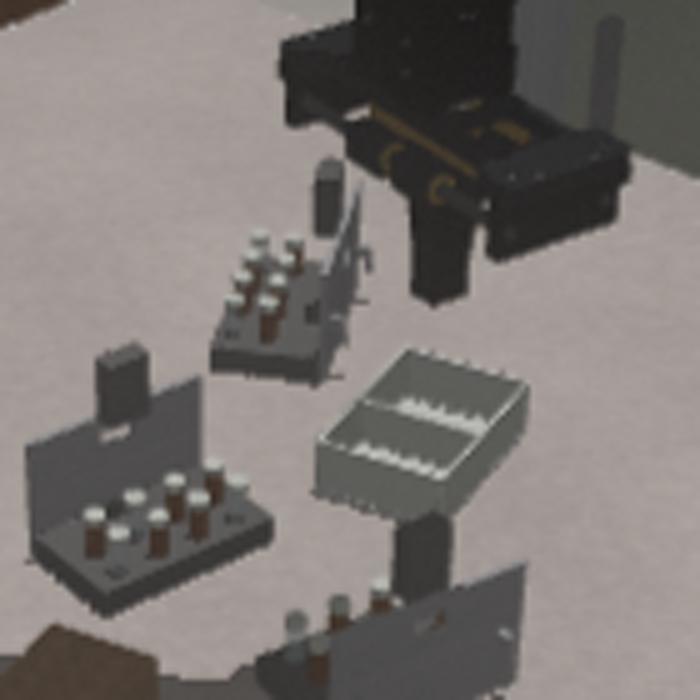

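The fingers close slowly (about 60 mm/s), so I lifted before they had gripped. The carrier still stands. I'll check that it hasn't moved, reopen partly and go again.

```bash
python3 - <<'E'
from h import *
for a,b in(("a","d"),):
    A=cv2.imread("pics/scene_a.png")[205:235,285:350];B=cv2.imread("pics/scene_d.png")[205:235,285:350]
    print(cv2.phaseCorrelate(cv2.cvtColor(A,6).astype(float),cv2.cvtColor(B,6).astype(float)),np.abs(A.astype(int)-B).mean())
E
```

```text
((-0.22857358644585446, -0.1604265869969943), 0.46007558572719137) 22.26683760683761
```

Request:
arm_command(
  targets=[
    [[0,0,0,0,0,0],[0,0,0,0,0,0],[0,0,0,0,0,0],[0,0,0,0,0,0],[0,0,0,0,0,0],[0,0.04,0,0,0,0],[0,0.03,0,0,0,0],[0,0,0,0,0,0]],
  ],
  hand=0.5,
)

```text
time: 5.57
ee_pos: [0.5617, 0.1612, 0.1939]
eef_rot: [0.704, -0.077, 0.072, -0.702]
ft_force: [-0.6, -0.3, -0.3]
width: 0.0411
```

```bash
python3 - <<'E'
from st import *
st([.5638,.1628,.089],-12.3)
E
```

```text
t 5.57 pos [0.5617 0.1612 0.1939] yaw -12.12 down [-0.0077 -0.0024 -1.    ] F [-0.6 -0.3 -0.3] M [-0.07 -0.02  0.03] w 0.0411
q [ 0.37  0.41 -0.92  1.57  0.33  1.34 -0.8 ]
tool shift [0.0025 0.1049 0.0024] turn y 0.18
```

Request:
arm_command(
  targets=[
    [[0,0.03,0,0,0,0],[0,0.03,0,0,0,0],[0,0.025,0,0,0,0],[0,0.015,0,0,0,0],[0,0.01,0,0,0,0],[0,0,0,0,0,0]],
  ],
)

```text
time: 6.07
ee_pos: [0.5639, 0.1626, 0.0888]
eef_rot: [0.703, -0.075, 0.074, -0.703]
ft_force: [-0.3, 0.6, 0.4]
width: 0.0437
```

Request:
arm_command(
  targets=[
    [[0,0,0,0,0,0],[0,0,0,0,0,0],[0,0,0,0,0,0],[0,0,0,0,0,0],[0,0,0,0,0,0],[0,0,0,0,0,0],[0,0,0,0,0,0],[0,0,0,0,0,0]],
  ],
  hand=0,
  grip_force=50,
)

```text
time: 6.73
ee_pos: [0.5644, 0.1629, 0.0901]
eef_rot: [0.703, -0.074, 0.075, -0.703]
ft_force: [-0.6, -0.7, 5.1]
width: 0.0155
```

```bash
python3 - <<'E'
from st import *
st([.5638,.1628,.089],-12.3)
E
```

```text
t 6.73 pos [0.5644 0.1629 0.0901] yaw -12.11 down [ 7.e-04 -1.e-04 -1.e+00] F [-0.6 -0.7  5.1] M [-0.2   0.26  0.09] w 0.0155
q [ 0.33  0.51 -0.87  1.68  0.42  1.15 -0.87]
tool shift [-0.0006  0.0011 -0.0002] turn y 0.19
```

Request:
arm_command(
  targets=[
    [[0,0,0,0,0,0],[0,0,0,0,0,0],[0,-0.01,0,0,0,0],[0,-0.02,0,0,0,0],[0,-0.025,0,0,0,0],[0,-0.025,0,0,0,0],[0,-0.02,0,0,0,0],[0,-0.01,0,0,0,0],[0,0,0,0,0,0],[0,0,0,0,0,0]],
  ],
)

```text
time: 7.57
ee_pos: [0.564, 0.1625, 0.199]
eef_rot: [0.703, -0.075, 0.075, -0.703]
ft_force: [-0.8, -0.2, -3.5]
width: 0.0156
```

```bash
python3 - <<'E'
from st import *
st([.4684,-.2584,.2],10.9)
snap("e")
crop("scene","e",240,80,380,220,5,"se");
E
```

```text
t 7.57 pos [0.564  0.1625 0.199 ] yaw -12.12 down [-2.e-04 -5.e-04 -1.e+00] F [-0.8 -0.2 -3.5] M [-0.02 -0.14 -0.01] w 0.0156
q [ 0.37  0.4  -0.92  1.56  0.33  1.34 -0.8 ]
tool shift [-0.0051 -0.0008 -0.4316] turn y -23.02
```

View pics/se.png

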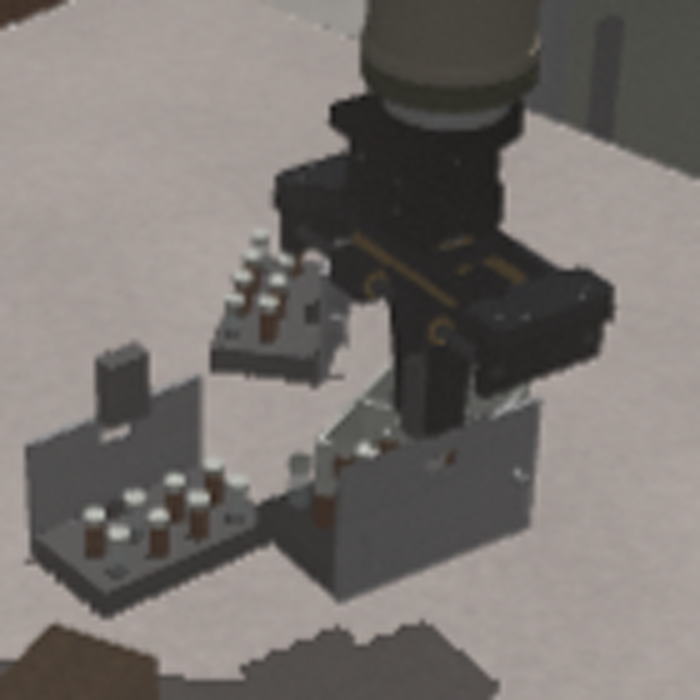

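The carrier is held upright and weighs about 3.5 N. Carrying it to the stand.

Request:
arm_command(
  targets=[
    [[0,0,-0.012,0,0,0],[0,0,-0.026,0,0,0],[0,0,-0.036,0,0,0],[0,0,-0.038,0,0,0],[0,0,-0.038,0,0,0],[0,0,-0.038,0,0,0],[0,0,-0.038,0,0,0],[0,0,-0.038,0,0,0],[0,0,-0.038,0,0,0],[0,0,-0.038,0,0,0],[0,0,-0.036,0,0,0],[0,0,-0.03,0,0,0]],
  ],
)

```text
time: 8.67
ee_pos: [0.4771, -0.237, 0.1982]
eef_rot: [-0.703, 0.076, -0.075, 0.703]
ft_force: [0.7, -0.2, -2.7]
width: 0.0152
```

Request:
arm_command(
  targets=[
    [[-0.005,0,-0.018,0,-2,0],[0,0,-0.008,0,-4,0],[0,0,0,0,-4.5,0],[0,0,0,0,-4.5,0],[0,0,0,0,-4,0],[0,0,0,0,-3,0],[0,0,0,0,-1,0],[0,0,0,0,0,0],[0,0,0,0,0,0]],
  ],
)

```text
time: 9.42
ee_pos: [0.4686, -0.2585, 0.1989]
eef_rot: [-0.704, -0.066, 0.067, 0.704]
ft_force: [0.3, 0.3, -3.9]
width: 0.016
```

```bash
python3 - <<'E'
from st import *
st([.4684,-.2584,.2],10.9)
snap("f")
crop("scene","f",140,150,280,330,4,"sf");crop("top","f",300,140,440,250,5,"tf")
E
```

```text
t 9.42 pos [ 0.4686 -0.2585  0.1989] yaw 10.79 down [-8.e-04  7.e-04 -1.e+00] F [ 0.3  0.3 -3.9] M [ 0.03 -0.19 -0.  ] w 0.016
q [ 1.12  0.24 -0.8   1.7   0.17  1.28  0.47]
tool shift [-0.0002 -0.0011  0.0001] turn y -0.11
```

View pics/sf.png

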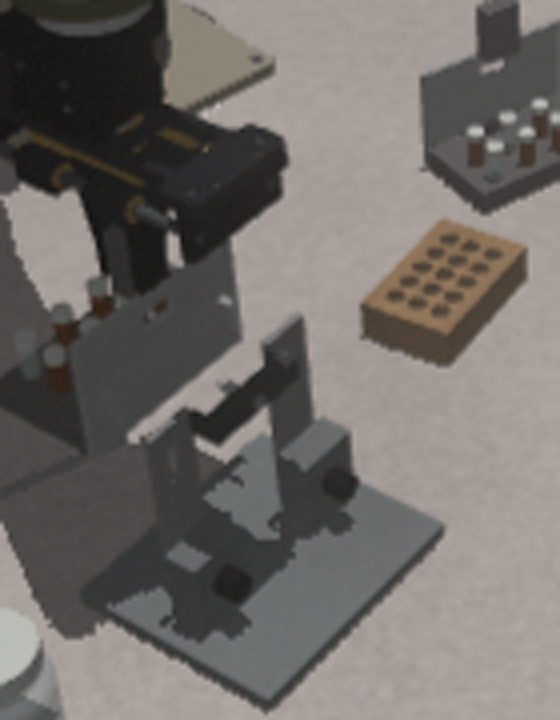

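View pics/tf.png

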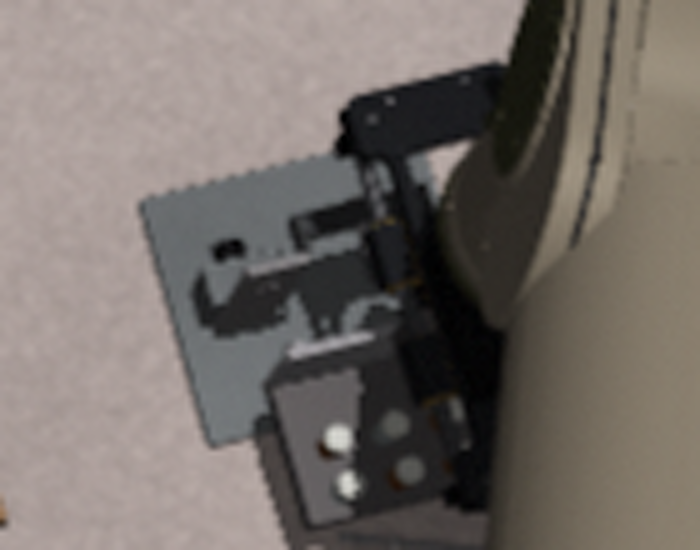

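```bash
python3 - <<'E'
from ov import *
# known carrier pose from robot, y offset 0
y=np.radians(10.8);px0=[.4686-.023*np.cos(y),-.2585-.023*np.sin(y),y]
def up(E,dz): return [((a[0],a[1],a[2]+dz),(b[0],b[1],b[2]+dz)) for a,b in E]
c=load("scene","f")
TE=box(35,47.5,47.5,52.5,24,44)+box(35,47.5,-52.5,-47.5,24,44)
ov(c,"scene","f",px0+[0],up(box(32,35,-65,65,0,85),108.8)+up(TE,108.8),(150,205,210,270),10,"of1")
crop("scene","f",150,205,210,270,10,"f1")
ps=[.5293,-.2467,.19,0]
ov(c,"scene","f",ps,SE(8)[12:],(172,225,222,275),12,"of2")
crop("scene","f",172,225,222,275,12,"f2")
E
```

```text
car both [ 0.54129925  0.16766721 -0.21533327  0.        ] -12.337687808366871
[[0.0, -1.0], [-0.0, -0.6], [-1.0, 0.7], [-0.4, 0.3], [-0.1, -0.3], [0.6, -0.0], [0.1, 0.6], [-0.7, 0.0], [0.4, 0.1], [-0.5, 0.5], [-0.8, -0.2], [-0.1, 1.2]]
car top [ 0.54114353  0.16713667 -0.20592041  0.        ] -11.798370382847605
car scene [ 0.54089297  0.17046123 -0.24261441  0.        ] -13.900781947359855
st both [ 0.52930043 -0.24671512  0.19007706  0.00818464] 10.89061344230323
[[-1.3, -0.9], [-0.1, -0.9], [-0.3, 0.4], [-1.1, 0.2], [-1.0, -0.3], [0.3, 1.9], [0.9, -0.5], [-0.0, 0.5], [-1.1, -0.1], [-0.4, 0.3], [-1.0, -0.3]]
st top [ 0.52847634 -0.24868775  0.19704492  0.        ] 11.289842242745728
st scene [ 0.5291137  -0.24531098  0.18080191  0.00733508] 10.359186101017158
```

View pics/of1.png

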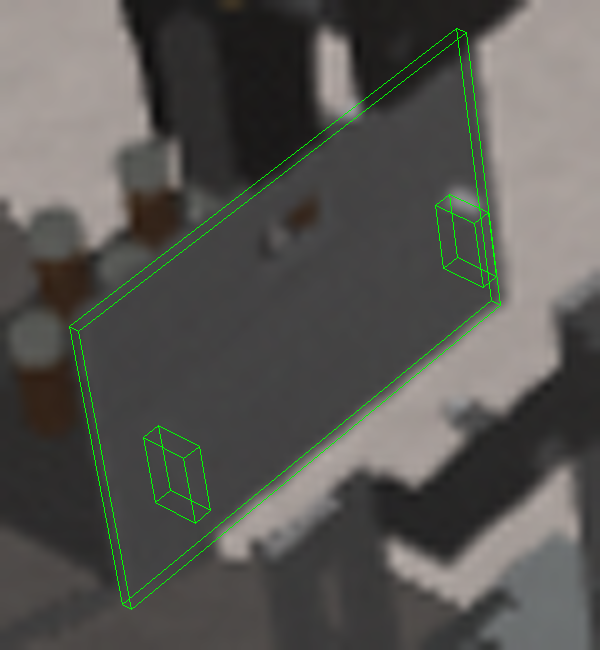

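View pics/f1.png

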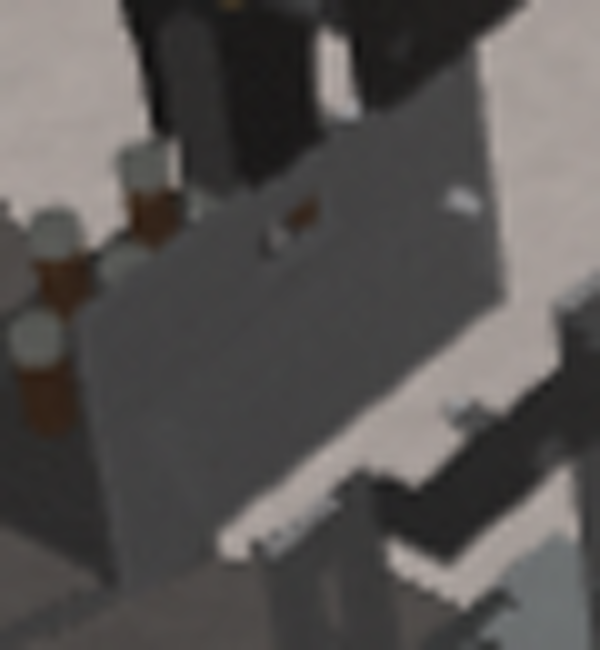

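View pics/of2.png

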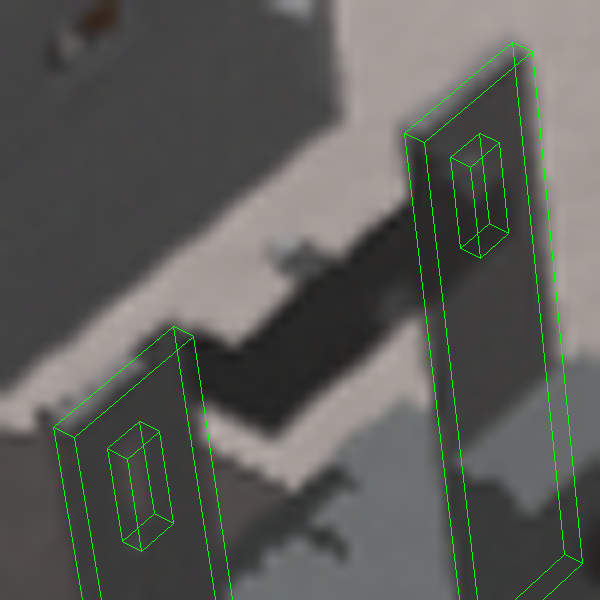

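View pics/f2.png

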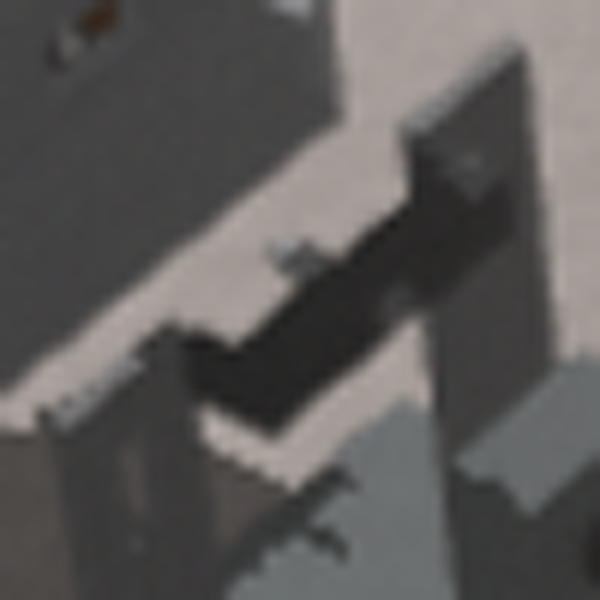

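```bash
python3 - <<'E'
from ov import *
y=np.radians(10.8);px0=[.4686-.023*np.cos(y),-.2585-.023*np.sin(y),y]
def up(E,dz): return [((a[0],a[1],a[2]+dz),(b[0],b[1],b[2]+dz)) for a,b in E]
c=load("top","f")
E=up(box(32,35,-65,65,0,85)+box(-45,30,-65,65,0,20),108.8)
ov(c,"top","f",px0+[0],E,(325,165,405,250),8,"of3")
crop("top","f",325,165,405,250,8,"f3")
E
```

```text
car both [ 0.54129925  0.16766721 -0.21533327  0.        ] -12.337687808366871
[[0.0, -1.0], [-0.0, -0.6], [-1.0, 0.7], [-0.4, 0.3], [-0.1, -0.3], [0.6, -0.0], [0.1, 0.6], [-0.7, 0.0], [0.4, 0.1], [-0.5, 0.5], [-0.8, -0.2], [-0.1, 1.2]]
car top [ 0.54114353  0.16713667 -0.20592041  0.        ] -11.798370382847605
car scene [ 0.54089297  0.17046123 -0.24261441  0.        ] -13.900781947359855
st both [ 0.52930043 -0.24671512  0.19007706  0.00818464] 10.89061344230323
[[-1.3, -0.9], [-0.1, -0.9], [-0.3, 0.4], [-1.1, 0.2], [-1.0, -0.3], [0.3, 1.9], [0.9, -0.5], [-0.0, 0.5], [-1.1, -0.1], [-0.4, 0.3], [-1.0, -0.3]]
st top [ 0.52847634 -0.24868775  0.19704492  0.        ] 11.289842242745728
st scene [ 0.5291137  -0.24531098  0.18080191  0.00733508] 10.359186101017158
```

View pics/of3.png

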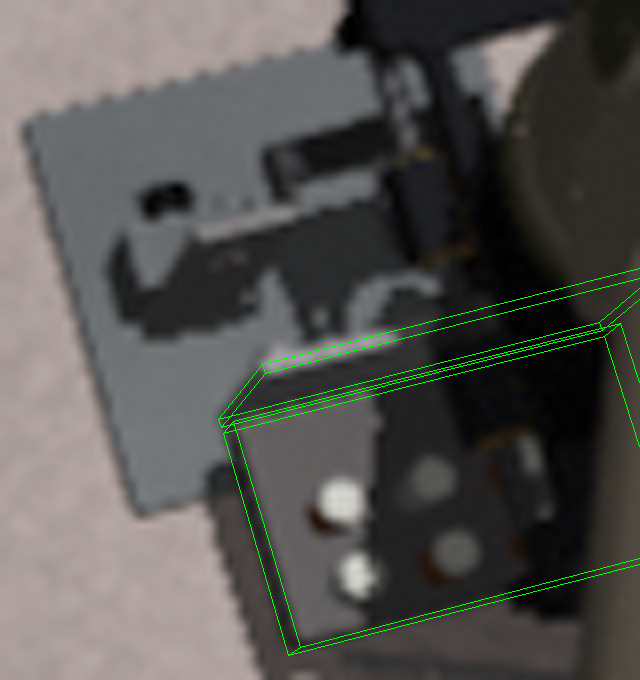

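View pics/f3.png

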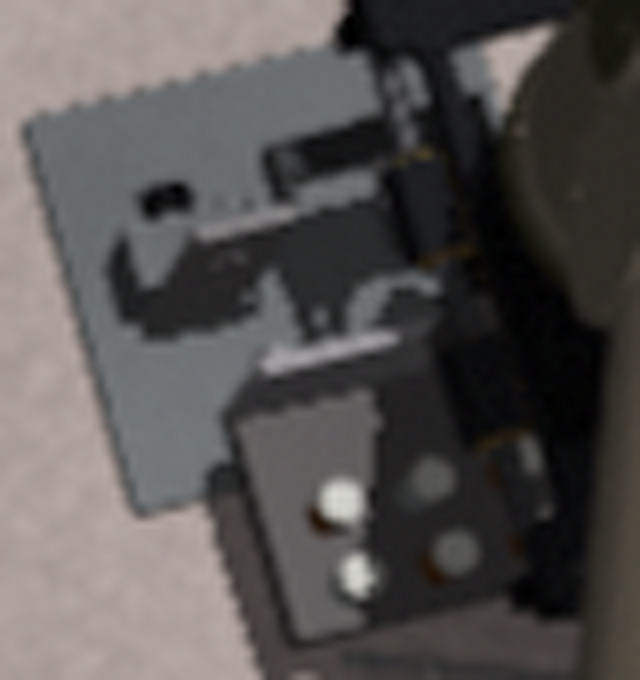

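```bash
cat > rel.py <<'E'
from fit import *
from scipy.optimize import least_squares
cs2,ct2=load("scene","f"),load("top","f")
F1=lambda *u:px(u,150,205,10);F3=lambda *u:px(u,325,165,8)
z=108.8
car2=[(cs2,F1(82,315),(35,-65,85+z)),(cs2,F1(120,592),(35,-65,z)),(cs2,F1(507,298),(35,65,z)),(cs2,F1(477,40),(35,65,85+z)),
(ct2,F3(259,358),(35,65,85+z)),(ct2,F3(295,645),(-45,65,z)),(ct2,F3(240,420),(30,65,20+z))]
y=np.radians(10.8);p0=np.array([.4686-.023*np.cos(y),-.2585-.023*np.sin(y)])
for sub in("both","top","scene"):
    LL=[l for l in car2 if sub=="both" or (l[0] is ct2)==(sub=="top")]
    f=least_squares(lambda q:res([q[0],q[1],y,0],LL),p0)
    print("carrier bias",sub,(f.x-p0)*1e3,res([*f.x,y,0],LL).round(1))
for sub in("both","top","scene"):
    LL=[l for l in st if sub=="both" or (l[0] is ct)==(sub=="top")]
    f=least_squares(lambda q:res([q[0],q[1],np.radians(10.9),q[2]],LL),[.53,-.25,0])
    print("stand",sub,f.x)
E
python3 rel.py|tail -6
```

```text
carrier bias both [0.34642113 0.32179273] [-0.1  1.6  1.3  1.7 -0.5  0.7 -0.9 -0.8  0.2  0.6 -1.   1.1 -1.1  0. ]
carrier bias top [ 1.74393573 -1.2900524 ] [ 0.8 -0.  -0.4  0.5 -0.5 -0.5]
carrier bias scene [-2.01654568  2.21191358] [-0.1  0.7  1.4  0.8 -0.5 -0.1 -0.9 -1.5]
stand both [ 0.52897416 -0.24647208  0.00779448]
stand top [ 0.52841012 -0.24865764  0.        ]
stand scene [ 0.52848728 -0.24519927  0.00683202]
```

Request:
arm_command(
  targets=[
    [[0,-0.015,0,0,0,0],[0,-0.02,0,0,0,0],[0.01,-0.002,0,0,0,0],[0.016,0,0,0,0,0],[0.012,0,-0.0005,0,0,0],[0.004,0,0,0,0,0],[0,0,0,0,0,0],[0,0,0,0,0,0]],
  ],
)

```text
time: 10.18
ee_pos: [0.5101, -0.2509, 0.2359]
eef_rot: [-0.704, -0.067, 0.067, 0.704]
ft_force: [-0.3, -1.3, -3.3]
width: 0.0155
```

```bash
python3 - <<'E'
from st import *
st([.5096,-.2511,.235],10.9)
snap("g")
crop("scene","g",150,180,240,260,8,"sg");crop("top","g",320,140,420,230,6,"tg")
E
```

```text
t 10.18 pos [ 0.5101 -0.2509  0.2359] yaw 10.9 down [-8.e-04  6.e-04 -1.e+00] F [-0.3 -1.3 -3.3] M [-0.07 -0.14  0.04] w 0.0155
q [ 1.04  0.3  -0.8   1.56  0.22  1.38  0.41]
tool shift [-0.0005  0.0009 -0.0001] turn y 0.0
```

View pics/sg.png

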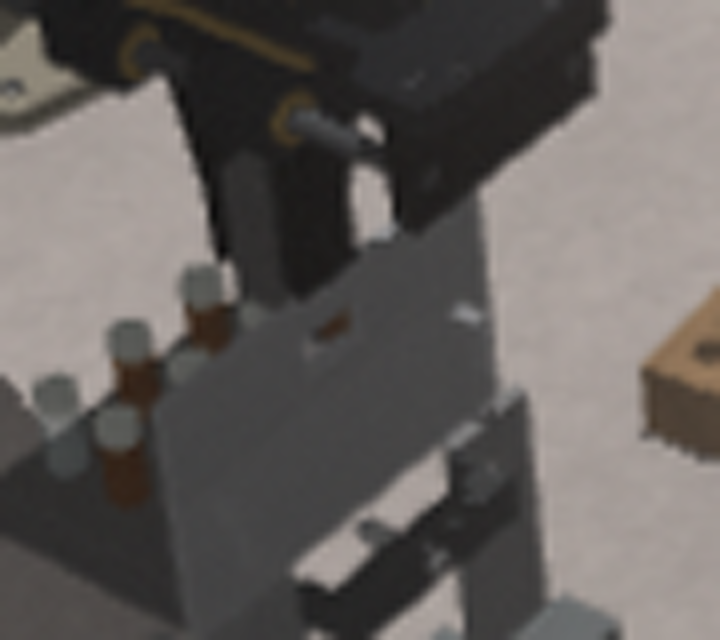

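View pics/tg.png

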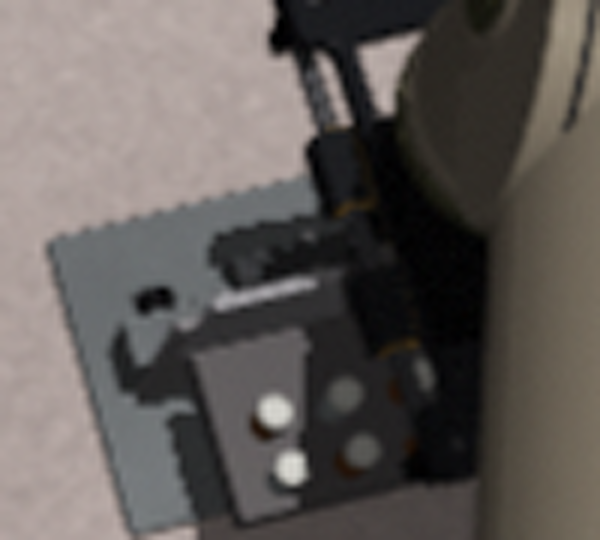

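Request:
arm_command(
  targets=[
    [[0,0.004,0,0,0,0],[0,0.004,0,0,0,0],[0,0.003,0,0,0,0],[0,0.001,0,0,0,0],[0,0.001,0,0,0,0]],
  ],
)

```text
time: 10.7
ee_pos: [0.51, -0.2512, 0.2232]
eef_rot: [-0.704, -0.067, 0.067, 0.704]
ft_force: [-0.6, -0.3, -3.1]
width: 0.0157
```

Request:
arm_command(
  targets=[
    [[0,0.001,0,0,0,0],[0,0.001,0,0,0,0]],
  ],
)

```text
time: 10.87
ee_pos: [0.5103, -0.2512, 0.2216]
eef_rot: [0.704, 0.067, -0.067, -0.704]
ft_force: [0.1, 0.0, -3.2]
width: 0.0158
```

Request:
arm_command(
  targets=[
    [[0,0.001,0,0,0,0],[0,0.001,0,0,0,0]],
  ],
)

```text
time: 11.03
ee_pos: [0.5104, -0.2512, 0.2199]
eef_rot: [0.704, 0.067, -0.067, -0.704]
ft_force: [-3.5, 0.5, 7.9]
width: 0.0155
```

Contact at TCP z ≈ 0.220, so the upright tops are at about 154 mm (setting ≈ +9). The tabs should enter 37 mm below this, at TCP z ≈ 0.183. I'll back off and go down.

Request:
arm_command(
  targets=[
    [[0,-0.005,0,0,0,0],[-0.01,0,0,0,0,0],[-0.015,0,0,0,0,0],[-0.006,0.01,0,0,0,0],[0,0.018,0,0,0,0],[0,0.01,0,0,0,0],[0,0.003,0,0,0,0],[0,0,0,0,0,0],[0,0,0,0,0,0],[0,0,0,0,0,0]],
  ],
)

```text
time: 11.87
ee_pos: [0.4804, -0.257, 0.1844]
eef_rot: [0.704, 0.068, -0.067, -0.704]
ft_force: [-0.0, -0.0, -3.1]
width: 0.0158
```

```bash
python3 - <<'E'
from st import *
st([.4782,-.2572,.1832],10.9)
snap("i")
crop("scene","i",150,190,230,270,9,"si");crop("top","i",320,150,400,230,8,"ti")
E
```

```text
t 11.87 pos [ 0.4804 -0.257   0.1844] yaw 10.91 down [ 1.1e-03 -4.0e-04 -1.0e+00] F [-0.  -0.  -3.1] M [ 0.03 -0.15  0.01] w 0.0158
q [ 1.1   0.27 -0.8   1.69  0.2   1.26  0.44]
tool shift [-0.0022  0.0012  0.0002] turn y 0.01
```

View pics/si.png

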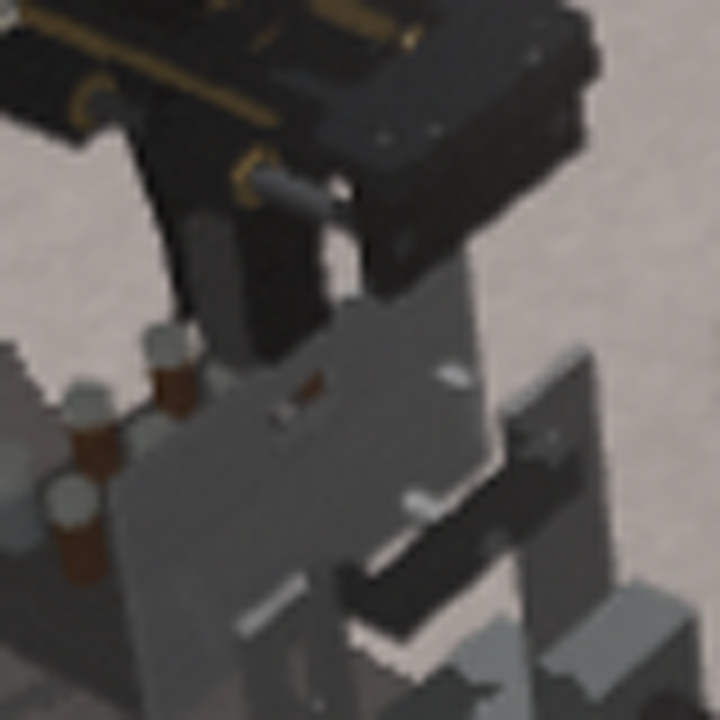

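View pics/ti.png

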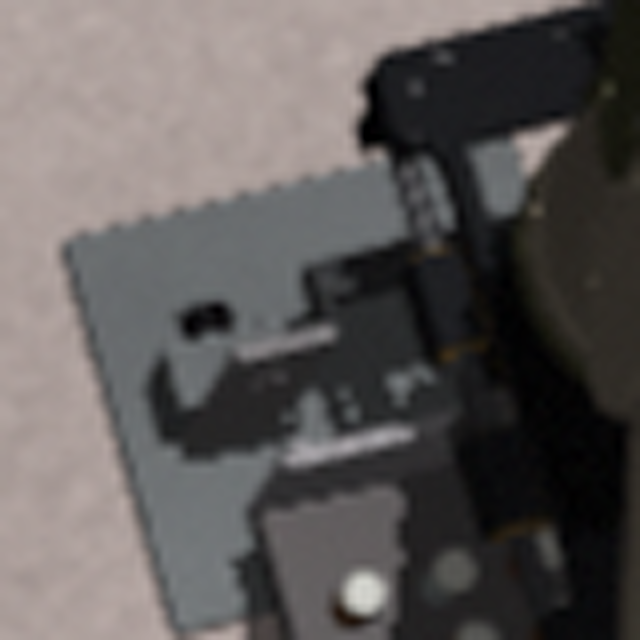

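```bash
python3 - <<'E'
from h import *
from fit import px
ct,cs=load("top","i"),load("scene","i")
y=np.radians(10.9);R=np.array([[np.cos(y),np.sin(y)],[-np.sin(y),np.cos(y)]])
T=lambda *u:px(u,320,150,8);S=lambda *u:px(u,150,190,9)
o=np.array([.4804,-.257])
def g(n,c,u,z): p=atz(c,u,z)[:2]; print(n,(R@(p-o)*1e3).round(1))
g("top plate rear-top-left (12,65)",ct,T(283,452),.0943+.085)
g("top upright outer rear/front top (?,66.5)",ct,T(236,352),.154)
g("top latch tip y0 ",ct,T(345,408),.145)
g("sc plate bottom right (12,65)",cs,S(490,452),.0943)
g("sc plate right top(12,65)",cs,S(468,255),.0943+.085)
g("sc upright+ outer top, front",cs,S(590,345),.154)
g("sc upright+ inner top, front",cs,S(503,415),.154)
g("sc upright- inner top, front",cs,S(303,576),.154)
g("sc upright- outer top, front",cs,S(237,628),.154)
g("sc tab+ neck top end(24.5,50)",cs,S(472,380),.0943+.044)
g("sc latch tip",cs,S(410,495),.145)
g("sc window lower ctr(12,0)",cs,S(300,410),.0943+.0605)
E
```

```text
car both [ 0.54129925  0.16766721 -0.21533327  0.        ] -12.337687808366871
[[0.0, -1.0], [-0.0, -0.6], [-1.0, 0.7], [-0.4, 0.3], [-0.1, -0.3], [0.6, -0.0], [0.1, 0.6], [-0.7, 0.0], [0.4, 0.1], [-0.5, 0.5], [-0.8, -0.2], [-0.1, 1.2]]
car top [ 0.54114353  0.16713667 -0.20592041  0.        ] -11.798370382847605
car scene [ 0.54089297  0.17046123 -0.24261441  0.        ] -13.900781947359855
st both [ 0.52930043 -0.24671512  0.19007706  0.00818464] 10.89061344230323
[[-1.3, -0.9], [-0.1, -0.9], [-0.3, 0.4], [-1.1, 0.2], [-1.0, -0.3], [0.3, 1.9], [0.9, -0.5], [-0.0, 0.5], [-1.1, -0.1], [-0.4, 0.3], [-1.0, -0.3]]
st top [ 0.52847634 -0.24868775  0.19704492  0.        ] 11.289842242745728
st scene [ 0.5291137  -0.24531098  0.18080191  0.00733508] 10.359186101017158
top plate rear-top-left (12,65) [13.7 65.3]
top upright outer rear/front top (?,66.5) [53.  64.9]
top latch tip y0  [28.5 34.6]
sc plate bottom right (12,65) [ 9.1 70.1]
sc plate right top(12,65) [23.  56.6]
sc upright+ outer top, front [52.2 68.2]
sc upright+ inner top, front [51.4 33.6]
sc upright- inner top, front [ 49.7 -41.4]
sc upright- outer top, front [ 48.9 -64.7]
sc tab+ neck top end(24.5,50) [22.2 53.3]
sc latch tip [44.4  3.7]
sc window lower ctr(12,0) [6.8 5.2]
```

Request:
arm_command(
  targets=[
    [[0.006,0.001,-0.001,0,0,0],[0.008,0,0,0,0,0],[0.004,0,0,0,0,0],[0.002,0,0,0,0,0],[0,0,0,0,0,0]],
  ],
)

```text
time: 12.38
ee_pos: [0.5004, -0.2536, 0.1824]
eef_rot: [-0.704, -0.068, 0.067, 0.704]
ft_force: [-0.3, 0.5, -3.6]
width: 0.0153
```

```bash
python3 - <<'E'
from st import *
st()
snap("j")
crop("scene","j",165,210,225,270,12,"sj")
E
```

```text
t 12.38 pos [ 0.5004 -0.2536  0.1824] yaw 10.95 down [ 3.e-04  6.e-04 -1.e+00] F [-0.3  0.5 -3.6] M [-0.01 -0.16 -0.  ] w 0.0153
q [ 1.06  0.32 -0.8   1.66  0.23  1.27  0.41]
```

View pics/sj.png

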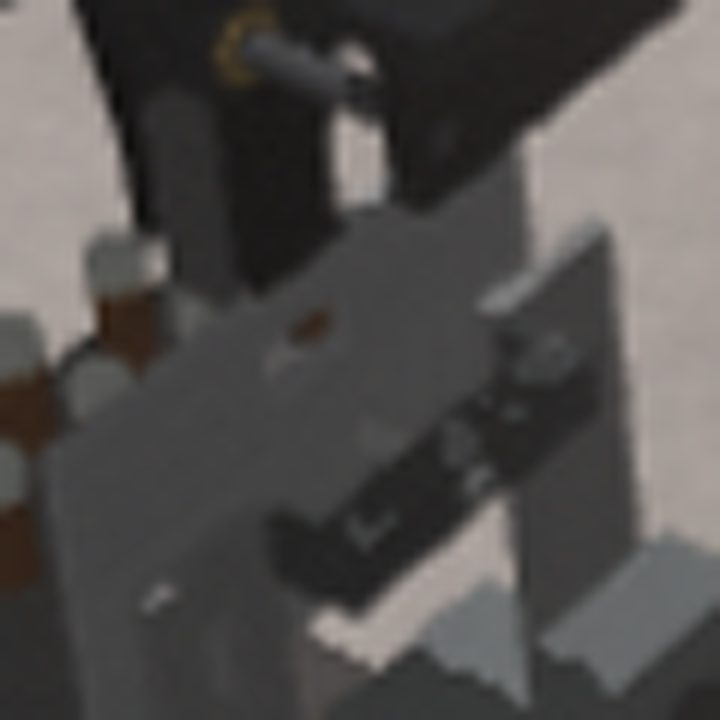

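Request:
arm_command(
  targets=[
    [[0.0015,0,0,0,0,0],[0.0015,0,0,0,0,0],[0.001,0,0,0,0,0]],
  ],
)

```text
time: 12.73
ee_pos: [0.5036, -0.2535, 0.1826]
eef_rot: [0.704, 0.067, -0.067, -0.704]
ft_force: [0.7, 0.9, -3.1]
width: 0.0153
```

Request:
arm_command(
  targets=[
    [[0.001,0,0,0,0,0],[0.001,0,0,0,0,0]],
  ],
)

```text
time: 12.9
ee_pos: [0.5056, -0.2531, 0.1826]
eef_rot: [0.704, 0.067, -0.067, -0.704]
ft_force: [-0.2, 0.5, -2.2]
width: 0.0156
```

Request:
arm_command(
  targets=[
    [[0.001,0,0,0,0,0],[0.001,0,0,0,0,0]],
  ],
)

```text
time: 13.07
ee_pos: [0.5076, -0.2527, 0.1826]
eef_rot: [0.704, 0.067, -0.067, -0.704]
ft_force: [1.2, 0.1, -3.3]
width: 0.016
```

Request:
arm_command(
  targets=[
    [[0.001,0,0,0,0,0],[0.001,0,0,0,0,0]],
  ],
)

```text
time: 13.23
ee_pos: [0.5096, -0.2523, 0.1826]
eef_rot: [0.704, 0.067, -0.067, -0.704]
ft_force: [0.7, 0.0, -4.0]
width: 0.0156
```

Request:
arm_command(
  targets=[
    [[0.001,0,0,0,0,0],[0.001,0,0,0,0,0]],
  ],
)

```text
time: 13.4
ee_pos: [0.5115, -0.2519, 0.1826]
eef_rot: [0.704, 0.067, -0.067, -0.704]
ft_force: [0.5, -0.5, -3.8]
width: 0.0158
```

Request:
arm_command(
  targets=[
    [[0.001,0,0,0,0,0],[0.001,0,0,0,0,0]],
  ],
)

```text
time: 13.57
ee_pos: [0.5132, -0.2517, 0.1825]
eef_rot: [0.704, 0.067, -0.067, -0.704]
ft_force: [-2.2, 0.6, -2.2]
width: 0.0158
```

Request:
arm_command(
  targets=[
    [[0.001,0,0,0,0,0],[0.001,0,0,0,0,0]],
  ],
)

```text
time: 13.73
ee_pos: [0.5149, -0.2513, 0.1824]
eef_rot: [0.704, 0.067, -0.067, -0.704]
ft_force: [-3.4, 0.4, -1.9]
width: 0.0154
```

```bash
python3 - <<'E'
from st import *
st()
snap("k")
crop("scene","k",165,205,225,265,12,"sk");crop("top","k",320,150,400,230,8,"tk")
E
```

```text
t 13.73 pos [ 0.5149 -0.2513  0.1824] yaw 10.87 down [-1.2e-03 -2.0e-04 -1.0e+00] F [-3.4  0.4 -1.9] M [-0.09  0.76  0.03] w 0.0154
q [ 1.02  0.34 -0.79  1.62  0.25  1.28  0.38]
```

View pics/sk.png

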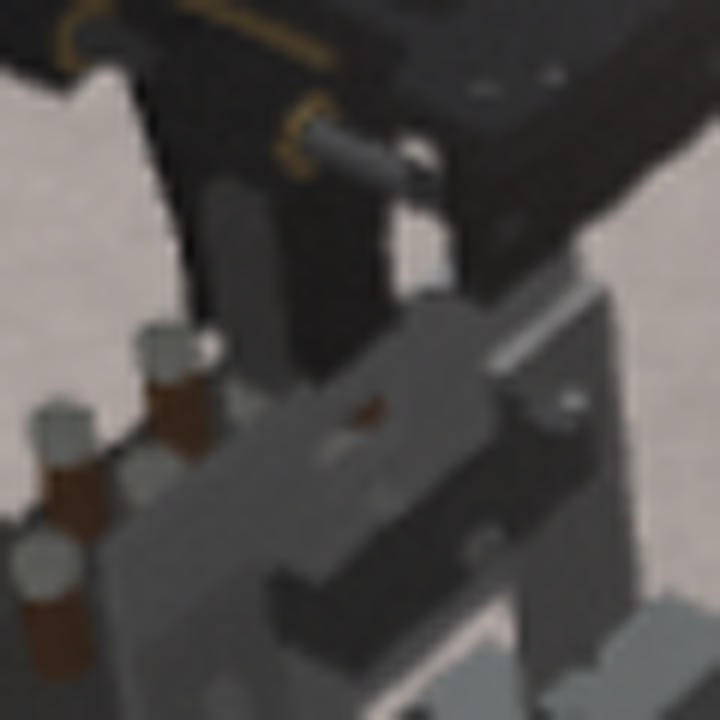

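View pics/tk.png

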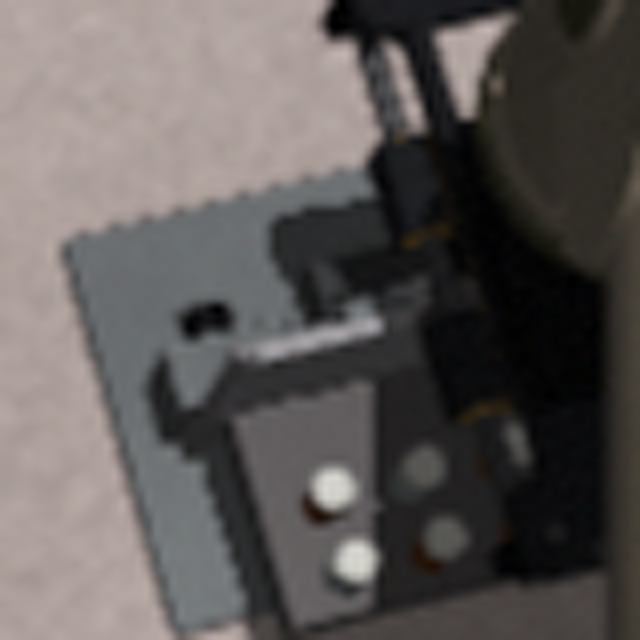

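The tab's bright end now shows in the +y slot at crop (572,400). The push force (2 to 3.4 N) matches the latch alone. I'll continue to flush.

Request:
arm_command(
  targets=[
    [[0.001,0,0,0,0,0],[0.001,0,0,0,0,0]],
  ],
)

```text
time: 14.0
ee_pos: [0.5167, -0.2511, 0.1824]
eef_rot: [0.704, 0.066, -0.067, -0.704]
ft_force: [-9.1, -1.5, -1.1]
width: 0.0158
```

Request:
arm_command(
  targets=[
    [[0.0005,0,0,0,0,0],[0.0005,0,0,0,0,0]],
  ],
)

```text
time: 14.17
ee_pos: [0.5168, -0.2511, 0.1822]
eef_rot: [0.704, 0.066, -0.068, -0.704]
ft_force: [-10.9, -0.5, 2.3]
width: 0.0155
```

```bash
python3 -c "
from st import *
st()"
```

```text
t 14.17 pos [ 0.5168 -0.2511  0.1822] yaw 10.85 down [-3.5e-03 -4.0e-04 -1.0e+00] F [-10.9  -0.5   2.3] M [-0.24  2.8   0.17] w 0.0155
q [ 1.02  0.35 -0.79  1.62  0.26  1.29  0.37]
```

Request:
arm_command(
  targets=[
    [[-0.001,0.0005,0,0,0,0],[0,0.0015,0,0,0,0],[0,0.001,0,0,0,0]],
  ],
)

```text
time: 14.42
ee_pos: [0.5166, -0.2513, 0.1794]
eef_rot: [0.704, 0.066, -0.067, -0.704]
ft_force: [-6.6, -2.3, 1.1]
width: 0.0158
```

```bash
python3 -c "
from st import *
st()"
```

```text
t 14.42 pos [ 0.5166 -0.2513  0.1794] yaw 10.86 down [-1.5e-03 -6.0e-04 -1.0e+00] F [-6.6 -2.3  1.1] M [-0.27  1.53  0.04] w 0.0158
q [ 1.02  0.35 -0.79  1.62  0.26  1.28  0.37]
```

Request:
arm_command(
  targets=[
    [[0,0.001,0,0,0,0],[0,0.001,0,0,0,0]],
  ],
)

```text
time: 14.58
ee_pos: [0.5167, -0.2514, 0.1779]
eef_rot: [0.704, 0.066, -0.067, -0.704]
ft_force: [-9.1, -0.1, 4.6]
width: 0.0154
```

Request:
arm_command(
  targets=[
    [[0,0.001,0,0,0,0],[0,0.001,0,0,0,0]],
  ],
)

```text
time: 14.75
ee_pos: [0.5167, -0.2516, 0.1761]
eef_rot: [0.704, 0.066, -0.067, -0.704]
ft_force: [-7.9, -2.0, 4.9]
width: 0.0154
```

Request:
arm_command(
  targets=[
    [[0,0.001,0,0,0,0],[0,0.001,0,0,0,0]],
  ],
)

```text
time: 14.92
ee_pos: [0.5165, -0.2513, 0.1734]
eef_rot: [0.704, 0.066, -0.068, -0.704]
ft_force: [-6.6, -0.7, -3.3]
width: 0.0155
```

Request:
arm_command(
  targets=[
    [[0,0.001,0,0,0,0],[0,0.001,0,0,0,0]],
  ],
)

```text
time: 15.08
ee_pos: [0.5166, -0.251, 0.1705]
eef_rot: [-0.704, -0.066, 0.068, 0.704]
ft_force: [-8.4, -1.4, -0.6]
width: 0.0155
```

Request:
arm_command(
  targets=[
    [[0,0.001,0,0,0,0],[0,0.001,0,0,0,0]],
  ],
)

```text
time: 15.25
ee_pos: [0.5165, -0.2511, 0.1698]
eef_rot: [0.704, 0.066, -0.068, -0.704]
ft_force: [-9.9, -0.1, 3.3]
width: 0.0156
```

Request:
arm_command(
  targets=[
    [[0,0.001,0,0,0,0],[0,0,0,0,0,0]],
  ],
)

```text
time: 15.42
ee_pos: [0.5165, -0.2512, 0.169]
eef_rot: [0.704, 0.066, -0.068, -0.704]
ft_force: [-10.3, -1.3, 1.7]
width: 0.0156
```

Request:
arm_command(
  targets=[
    [[-0.0005,0.001,0,0,0,0],[0,0.0005,0,0,0,0],[0,0,0,0,0,0]],
  ],
)

```text
time: 15.67
ee_pos: [0.5165, -0.2513, 0.1688]
eef_rot: [0.704, 0.067, -0.067, -0.703]
ft_force: [-12.8, 1.0, 12.3]
width: 0.0155
```

```bash
python3 -c "
from st import *
st()
snap('m')
crop('scene','m',165,205,225,265,12,'sm');crop('top','m',320,150,400,230,8,'tm')"
```

```text
t 15.67 pos [ 0.5165 -0.2513  0.1688] yaw 10.86 down [-6.0e-04 -1.5e-03 -1.0e+00] F [-12.8   1.   12.3] M [0.23 2.94 0.11] w 0.0155
q [ 1.02  0.36 -0.79  1.64  0.27  1.26  0.37]
```

View pics/sm.png

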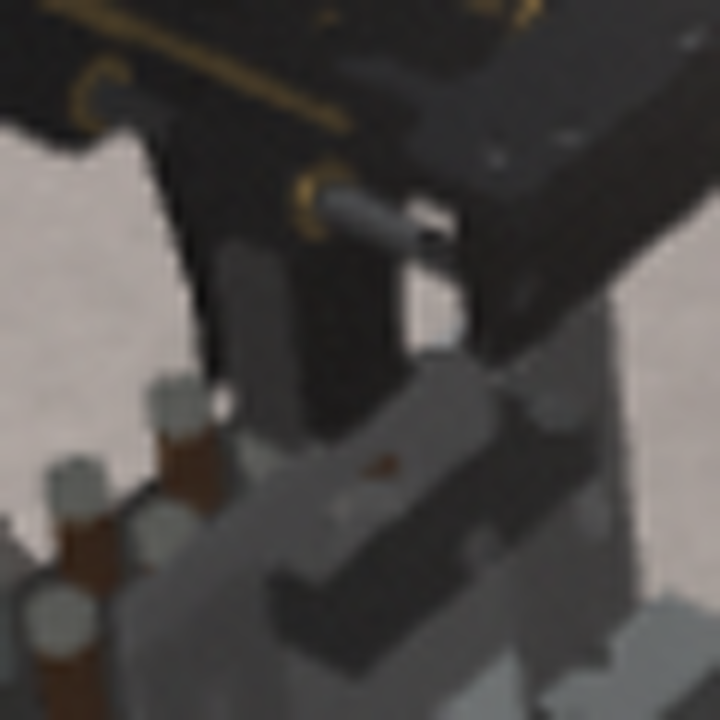

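Hard stop at TCP z 0.1688, so the carrier is at about 70+9 mm. Next I unload and pull up gently to test the lock.

Request:
arm_command(
  targets=[
    [[-0.0005,-0.001,0,0,0,0],[0,-0.001,0,0,0,0],[0,-0.001,0,0,0,0]],
  ],
)

```text
time: 16.02
ee_pos: [0.5164, -0.251, 0.1701]
eef_rot: [0.704, 0.067, -0.067, -0.704]
ft_force: [-2.7, -1.4, -6.9]
width: 0.0157
```

Request:
arm_command(
  targets=[
    [[0,-0.001,0,0,0,0],[0,-0.0005,0,0,0,0]],
  ],
)

```text
time: 16.18
ee_pos: [0.5163, -0.251, 0.1709]
eef_rot: [-0.704, -0.067, 0.067, 0.704]
ft_force: [0.3, -3.1, -14.1]
width: 0.0157
```

The pull-up resists with over 10 N after about 2 mm of play, so the latch is locked. I'll reseat, then release.

Request:
arm_command(
  targets=[
    [[0,0.0015,0,0,0,0],[0,0.0015,0,0,0,0],[0,0.0015,0,0,0,0],[0,0,0,0,0,0],[0,-0.001,0,0,0,0],[0,0,0,0,0,0]],
  ],
)

```text
time: 16.68
ee_pos: [0.5164, -0.2511, 0.169]
eef_rot: [0.704, 0.067, -0.067, -0.704]
ft_force: [-6.2, -0.5, 1.9]
width: 0.0157
```

```bash
python3 -c "
from st import *
st()"
```

```text
t 16.68 pos [ 0.5164 -0.2511  0.169 ] yaw 10.88 down [ 3.e-04 -7.e-04 -1.e+00] F [-6.2 -0.5  1.9] M [-0.06  1.36  0.06] w 0.0157
q [ 1.02  0.36 -0.79  1.64  0.27  1.26  0.37]
```

Request:
arm_command(
  targets=[
    [[0,0,0,0,0,0],[0,0,0,0,0,0],[0,0,0,0,0,0],[0,0,0,0,0,0],[0,0,0,0,0,0],[0,0,0,0,0,0]],
  ],
  hand=0.5,
)

```text
time: 17.18
ee_pos: [0.5167, -0.2509, 0.1683]
eef_rot: [0.704, 0.067, -0.067, -0.704]
ft_force: [-0.5, 0.5, 0.2]
width: 0.0421
```

Request:
arm_command(
  targets=[
    [[0,-0.01,0,0,0,0],[0,-0.02,0,0,0,0],[0,-0.03,0,0,0,0],[0,-0.03,0,0,0,0],[0,-0.03,0,0,0,0],[-0.02,-0.02,0,0,0,0],[-0.03,0,0,0,0,0],[-0.03,0,-0.02,0,0,0],[0,0,-0.04,0,0,0],[0,0,-0.04,0,0,0],[0,0,-0.04,0,0,0],[0,0,0,0,0,0]],
  ],
)

```text
time: 18.18
ee_pos: [0.4619, -0.4116, 0.3059]
eef_rot: [-0.704, -0.063, 0.065, 0.704]
ft_force: [0.1, -1.2, -1.3]
width: 0.0439
```

```bash
cat > fin.py <<'E'
from st import *
from ov import *
import sys
tag=sys.argv[1]
st();snap(tag)
import h
y=np.radians(10.87);t=np.array([.5164,-.2511]);p=[t[0]-.023*np.cos(y),t[1]-.023*np.sin(y),y,0]
def up(E,dz): return [((a[0],a[1],a[2]+dz),(b[0],b[1],b[2]+dz)) for a,b in E]
crop("scene",tag,150,190,240,270,8,"sn_"+tag);crop("top",tag,310,140,410,230,7,"tn_"+tag)
ov(load("scene",tag),"scene",tag,p,up(CE,78.8),(150,190,240,270),8,"ovs_"+tag)
E
python3 fin.py n|tail -2
```

```text
st top [ 0.52847634 -0.24868775  0.19704492  0.        ] 11.289842242745728
st scene [ 0.5291137  -0.24531098  0.18080191  0.00733508] 10.359186101017158Traceback (most recent call last):
  File "fin.py", line 5, in <module>
    st();snap(tag)
    ~~^^
TypeError: 'list' object is not callable
```

```bash
sed -i 's/^from st import \*/import st as S/; s/^st();snap/S.st();snap/' fin.py; python3 fin.py n|tail -2
```

```text
t 18.18 pos [ 0.4619 -0.4116  0.3059] yaw 10.38 down [-2.1e-03  6.0e-04 -1.0e+00] F [ 0.1 -1.2 -1.3] M [-0.04 -0.09 -0.04] w 0.0439
q [ 1.18  0.37 -0.72  1.31  0.24  1.55  0.67]
```

View pics/sn_n.png

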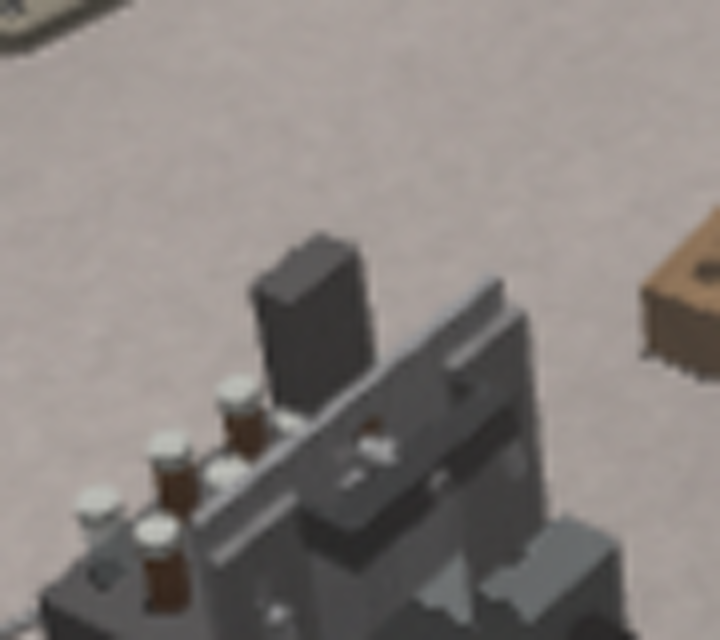

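View pics/tn_n.png

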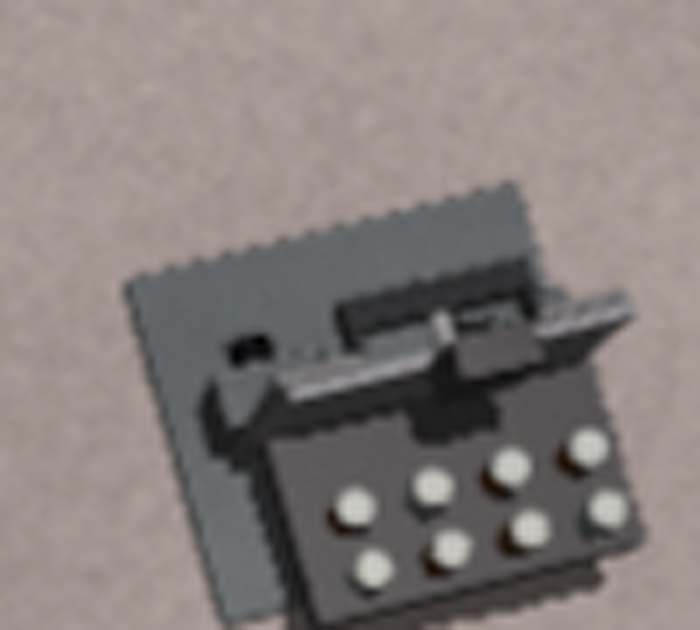

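View pics/ovs_n.png

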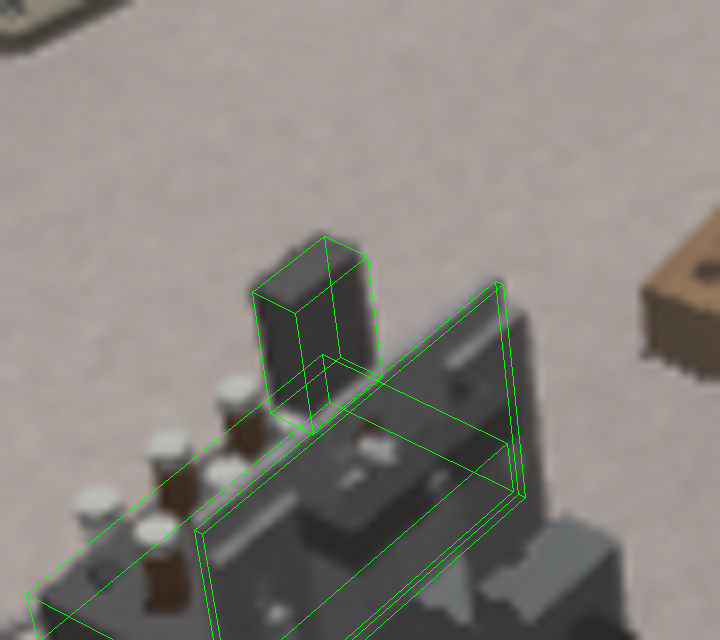

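View pics/scene_n.png

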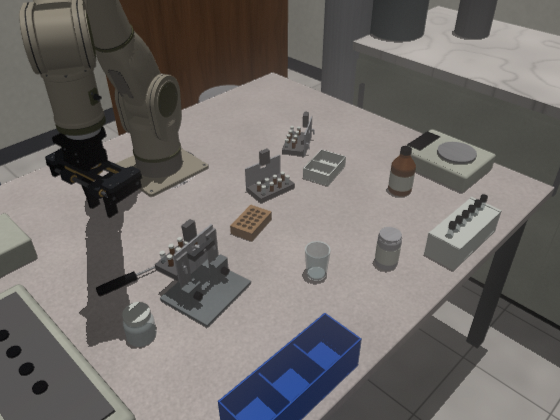

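The carrier hangs level and flush: its plate edge runs parallel to both upright tops, and the latch pin shows in the window at crop (375,450). The tabs sit in the slots, the gripper is clear and the bystanders look unmoved. Handing in.

```bash
python3 -c "
from bench import r
print(r.close_job())"
```

```text
the job is handed in; nothing more can be done
None
```

The carrier is hooked into the uprights, latched and released, and the job is handed in at about 18 s of the 58 s allowed.

- **Carrier:** I took the one farthest from the base, 0.56 m away; the two look-alikes were at 0.47 and 0.39 m. I held it across the thin faces of the grip block.
- **Upright setting:** I felt it by lightly resting the tab lips on the upright tops. They stood at about 154 mm, so the setting is roughly 9 mm above nominal.
- **Hooking and seating:** The tabs entered the slots without hitting the sheet. The latch passed the ramp with about 8 N down, and the carrier hit a hard stop at about z 79 mm, where it should seat. The largest wrist force reading during seating was under 20 N.
- **Last checks:** Pulling up met more than 10 N after about 2 mm of play, so the latch holds. After release, the pictures show the pin in the window and the plate level and flush with the uprights. The other things look unmoved and the arm is clear.

**What went wrong or disagreed:**
- My first grasp attempt lifted before the slow fingers had closed. The carrier stayed standing in place and I repeated the grasp.
- The two cameras disagreed by 2 to 4 mm on positions, so I relied on touch for the setting and for flushness.
- The -y tab could not be seen clearly in its slot. I judge it hooked because the plate sits evenly.

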